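# Dock the full filling barrel

## Task

One of the three steel filling barrels is full and the other two are empty: find the full one by lifting them, and slide it upright along the dock's apron into the slotted plate, its foot flange under the plate, gently but fully home so that the sprung catch comes up behind the flange; then let go of it. The empty ones must end standing upright where they stood, and the mould, chocolate slab, brush and bowl are to be left alone.

Things in the scene. Friction and masses are not known exactly. Their poses are not given: they have to be found in the camera images.
- barrel_a: one of three look-alike steel barrels with white tops: tube 52 mm in diameter on a round foot flange 88 mm in diameter, 8 mm thick; 130 mm high over all. Origin: centre of the underside, z up its axis. One barrel is full (about 0.47 kg), two are empty (about 0.24 kg), all within 10 %; any of the three may be the full one and only the weight tells.
- barrel_b: one of three look-alike steel barrels with white tops: tube 52 mm in diameter on a round foot flange 88 mm in diameter, 8 mm thick; 130 mm high over all. Origin: centre of the underside, z up its axis. One barrel is full (about 0.47 kg), two are empty (about 0.24 kg), all within 10 %; any of the three may be the full one and only the weight tells.
- barrel_c: one of three look-alike steel barrels with white tops: tube 52 mm in diameter on a round foot flange 88 mm in diameter, 8 mm thick; 130 mm high over all. Origin: centre of the underside, z up its axis. One barrel is full (about 0.47 kg), two are empty (about 0.24 kg), all within 10 %; any of the three may be the full one and only the weight tells.
- dock: fixed low aluminium dock, white 70 mm high housing from x = 60 mm on. Origin: on the table, under a fully home barrel's axis; x is the way a barrel slides in (slot open to -x), z up. Apron and channel floor 10 mm above the table, 160 mm wide, from x = -145 mm. Slotted plate from 22 to 30 mm above the table (12 mm of height for the flange). A barrel fully home stands at x = 0, y = 0 +-2 mm, z = 10 mm.
- dock_mouth (a point): middle of the slot's flared mouth, on the channel floor: dock x = -70 mm, y = 0, z = 10 mm; same axes as the dock. The mouth is 94 mm wide here and narrows to the parallel slot, 56 mm wide, 25 mm further on; the flange's channel under the plate is 98 mm wide. To be set down clear of the plate a barrel's axis must be 50 mm or more before this point. The slot's end is a rigid stop 70 mm beyond it.
- catch (a joint): sprung catch: a steel ramp 40 mm long, 20 mm wide in the middle of the apron, hinged at dock x = -87 mm, free edge at x = -47 mm, 6 mm above the floor. In rad: 0 is up (as at the start), 0.15 pressed flush. About 2 N presses it down; the flange rides over it. It springs up behind the flange only in the last 2.5 mm of travel, then holds the barrel in.
- mould: bystander: loose teal moulding tray, 135 x 275 x 26 mm, open cells upwards. Origin: centre of underside.
- slab: bystander: loose slab of dark chocolate, 150 x 150 x 12 mm, on a sheet of paper. Origin: centre of underside.
- brush: bystander: loose pastry brush, 200 mm long, lying flat along its x axis. Origin: underside, at its middle.
- bowl: bystander: loose steel bowl, 170 mm in diameter at the rim, 60 mm high. Origin: centre of underside.
There are look-alikes about, which are no part of the job. Leave any orange or yellow look-alike of the barrel_c alone.

How it is judged (in metres and radians):
At the end, for the whole second after the job is handed in: Full barrel in the dock (bearing on it with over 3.5 N): axis within 4.5 mm of the seat, underside below 13.5 mm, tilt under 0.06 rad, released, at rest, catch up behind it (under 0.04 rad). Both others on the table at rest, upright within 0.06 rad, within 40 mm of their start (value of joint catch below 0.04 rad and ((horizontal distance between barrel_a and dock below 0.0045 m and z of barrel_a in the frame of dock below 0.0135 m and angle between each of barrel_a, barrel_b, barrel_c's own z axis and vertical below 0.06 rad and linear speed of each of barrel_a, barrel_b, barrel_c below 0.01 m/s and contact force between barrel_a and dock above 3.5 N and contact force between barrel_a and the fingers below 0.1 N and height (world z) of each of barrel_b, barrel_c below 0.006 m and distance of each of barrel_b, barrel_c from where it was at the start of the episode below 0.04 m) or (horizontal distance between barrel_b and dock below 0.0045 m and z of barrel_b in the frame of dock below 0.0135 m and angle between each of barrel_b, barrel_a, barrel_c's own z axis and vertical below 0.06 rad and linear speed of each of barrel_b, barrel_a, barrel_c below 0.01 m/s and contact force between barrel_b and dock above 3.5 N and contact force between barrel_b and the fingers below 0.1 N and height (world z) of each of barrel_a, barrel_c below 0.006 m and distance of each of barrel_a, barrel_c from where it was at the start of the episode below 0.04 m) or (horizontal distance between barrel_c and dock below 0.0045 m and z of barrel_c in the frame of dock below 0.0135 m and angle between each of barrel_c, barrel_a, barrel_b's own z axis and vertical below 0.06 rad and linear speed of each of barrel_c, barrel_a, barrel_b below 0.01 m/s and contact force between barrel_c and dock above 3.5 N and contact force between barrel_c and the fingers below 0.1 N and height (world z) of each of barrel_a, barrel_b below 0.006 m and distance of each of barrel_a, barrel_b from where it was at the start of the episode below 0.04 m))); the robot touches nothing.
It fails at once if a barrel is toppled or tipped by more than 0.5 rad (angle between any of barrel_a, barrel_b, barrel_c's own z axis and vertical above 0.5 rad).
It fails at once if a barrel is forced or slammed against the dock (over 60 N) (contact force between any of barrel_a, barrel_b, barrel_c and dock above 60 N).
It fails at once if the mould, slab, brush or bowl is moved by more than 30 mm (distance of any of mould, slab, brush, bowl from where it was at the start of the episode above 0.03 m).
It also fails if it takes over 72 s, if anything falls off the work surface, if the arm or the gripper's body presses on something with over 40 N, if the wrist force passes 120 N, or if a joint passes its speed limit or range.

## Robot

A 6-joint arm with a two-finger parallel gripper is mounted at the origin on the work surface. World frame = base frame: x ahead of the robot, y to its left, z up, the work surface at z = 0. Lengths are in mm, angles in degrees, forces in N, time in s.
With the tool pointing down it reaches from about 275 to 825 mm from the base axis. Payload 4.9 kg.
Tool frame: the origin (TCP) lies midway between the tips of the shut fingers; the grasp point (between the pads) lies 19 mm behind it; z points along the fingers, y is the line along which they close (so a half turn about z gives the same grasp; the last joint's range is limited). The gripper opens to 85 mm and grips with 20 to 120 N. Pads are 22 mm wide; open, the fingers measure 114 mm over their backs; the gripper's body (76 mm by 85 mm) begins 54 mm behind the grasp point. The pads swing forward as they close: fully open they stand 13 mm farther back than shut.
Start: joints at [61.295, 18.69, -11.035, 60.275, 0, 82.311], TCP at [197.242, 513.434, 231.281] pointing down, gripper open.
Joint ranges: [-152.03, 152.03], [-55.5, 102.48], [-74.3, 77.21], [-110.64, 120.58], [-84.22, 78.4], [-180, 180]. Speed limits (degrees/s): [147.25, 147.25, 180, 180, 180, 180].

## Interface

Orientations are given as a 3x3 rotation matrix whose columns are the frame's x, y, z axes.
In Python, from rig import r gives the robot as it stands. The module is installed in compiled form; this text tells all that it offers.
- The arm moves only by the tool step_arm, never from a script. Its argument "steps" is a list of rows, each a list of 7 numbers: the shift along the tool's x, y, z in cm, then the turn, a rotation vector about the tool's x, y, z in rad, then the finger opening in cm, from 0 to 8.54. In form: [[dx, dy, dz, rx, ry, rz, grip], ...]. A call has 1 to 20 rows; each row shifts and turns the commanded pose from where the row before left it, along the tool's axes as they then stand; what a row does not reach is not made up. A row lasts 1/12 s, in which the tool goes at most 41.7 mm and 7.16 degrees, less where a joint would pass 70% of its speed; a pose out of reach is approached as far as the arm can. A call with a gripper value outside its range is refused whole. The fingers move at their own pace and stop on an object; the grip force is fixed at half the most. Time passes only in rows, so rows that do not move let the fingers close. It gives the time, the measured TCP pose, the force, the opening and the grip force at its end, in the units of the state.
- r.observe(): the state, without advancing time (a new reading comes with each control period).
- r.snapshot(name): name is "scene" or "top"; returns (picture, depth): 480x640x3 uint8, red, green, blue; 480x640 float32, mm along the optical axis (not along the pixel's ray), 0 where there is no reading.
- r.camera_info(name): a dict with "vfov" (degrees; the focal length in pixels is half the picture's height over the tangent of half this angle, whatever the lens; pixels are square), "cx", "cy" (the principal point, pixels), "origin" and "rotation" of the camera in the world. Camera axes: x right, y up, looking along -z (the intrinsics and any distortion apply to the point x, -y, -z); pixel columns grow to the right and rows downward; lengths in mm; the calibration is good to about 2 mm. A picture is of the moment at which its call begins. camera_info takes no time and is no camera call.
- r.sign_off(): hands the job in; it is judged then, once.
The state is a dict: "time_s": time; "joint_positions": joint angles; "dq": joint speeds; "joint_torque": joint torques, N m; "tcp_pos": TCP position; "tcp_rot": TCP orientation; "force": force on the tool from outside, world axes, zero at the start; "torque": the same for the moment, N m; "opening": finger opening in mm; "finger_force": force on a finger pad.
Only numpy, scipy, OpenCV 4.12 (cv2) and the standard library are available. Lean on these libraries where they do the work, as an engineer would, in place of code of your own. Each camera call takes 0.05 s, during which the arm holds its last target. There are 200 camera calls.

## Working session

There is one attempt and no reset: what is moved stays moved. The work goes in short steps, Python scripts to look and compute and a tool call to move; the robot and the scene stay as the last step left them, time stands still between calls to the robot, and variables do not carry over. Pictures are saved under pics/ and viewed, at most 10 in all, crops included, and the job is handed in when it is done.

Besides the shell and the picture viewer there is one more tool, called after "Emit:" in YAML: its name, and indented under it one key for each argument. step_arm: Moves the arm, as the interface text tells. Its arguments: {"type":"object","properties":{"steps":{"type":"array","items":{"type":"array","items":{"type":"number"}}}},"required":["steps"]}

```bash
mkdir -p pics; cat > h.py <<'E'
import numpy as np,cv2
from rig import r
def snap(n,f):
    p,d=r.snapshot(n); cv2.imwrite('pics/'+f+'.png',p[:,:,::-1]); np.save(f+'_d.npy',d); return p,d
def world(n,d,u,v,k=2):
    c=r.camera_info(n); f=240/np.tan(np.radians(c['vfov'])/2)
    w=d[int(v)-k:int(v)+k+1,int(u)-k:int(u)+k+1]; z=np.median(w[w>0])
    return np.array(c['origin'])+np.array(c['rotation'])@np.array([(u-c['cx'])/f*z,-(v-c['cy'])/f*z,-z])
E
python3 - <<'E'
from h import *
for n in('scene','top'):
    snap(n,n+'0'); print(n,r.camera_info(n))
print(r.observe())
E
```

```text
scene {'vfov': 43.0389167179872, 'cx': 323.05741775273054, 'cy': 239.525465018322, 'origin': array([1356.01615278, -730.27871665, 1411.36244935]), 'rotation': array([[ 0.66801569, -0.57713315,  0.46975777],
       [ 0.74408513,  0.50989278, -0.43167889],
       [ 0.0096101 ,  0.63790804,  0.77005258]])}
top {'vfov': 51.78865646179091, 'cx': 315.21913048194597, 'cy': 231.12746591195327, 'origin': array([ 318.53286142,   20.70057971, 1253.93248015]), 'rotation': array([[-0.0070127 ,  0.98330415, -0.18183447],
       [-0.99977976, -0.00329752,  0.02072593],
       [ 0.01978029,  0.18193977,  0.98311071]])}
{'time_s': 0.1, 'joint_positions': array([ 6.12912976e+01,  1.87290008e+01, -1.10835329e+01,  6.02746277e+01,
       -5.17342767e-04,  8.23115945e+01]), 'dq': array([ 0.05788216, -0.10155834,  0.26990054, -0.09161759, -0.01852587,
        0.06966554]), 'joint_torque': array([ 7.43618384e-04, -4.44238186e+01,  2.63037837e+01,  7.88446341e-03,
       -1.21066209e-04,  1.04546046e-06]), 'tcp_pos': array([197.02945482, 512.96569264, 230.58815328]), 'tcp_rot': array([[-9.33453349e-01,  3.58698093e-01, -7.22824532e-04],
       [ 3.58698769e-01,  9.33452410e-01, -1.33858724e-03],
       [ 1.94573612e-04, -1.50878501e-03, -9.99998843e-01]]), 'force': array([-0.45505721,  0.72817306, -0.23692488]), 'torque': array([0.00417391, 0.0432516 , 0.04257651]), 'finger_force': 0.0, 'opening': 85.49974926899638}
```

View pics/top0.png

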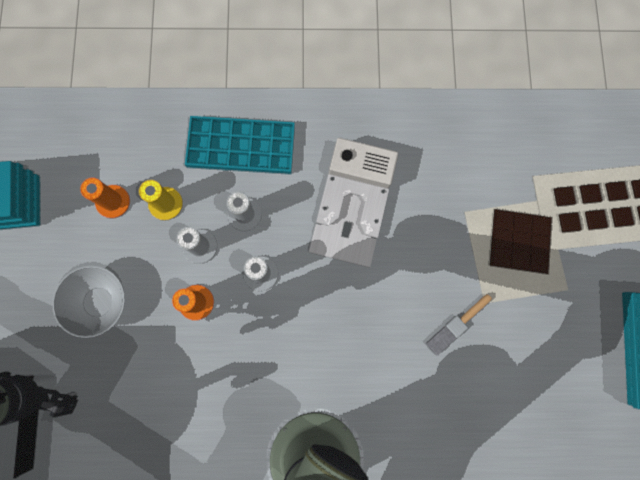

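View pics/scene0.png

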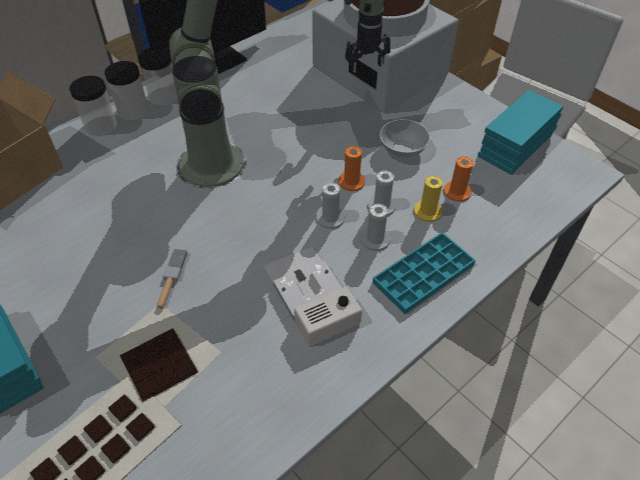

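Top view: there are three steel barrels with white tops, at (238,204), (188,238) and (256,268), which fit the description. The look-alikes are orange at (92,188) and (183,300), and yellow at (150,190). The dock is at about (350,205), with its slot opening downwards. I'll confirm in an enlarged crop.

```bash
python3 - <<'E'
from h import *
p=cv2.imread('pics/top0.png'); c=p[125:325,150:410]
cv2.imwrite('pics/crop0.png',cv2.resize(c,None,fx=3,fy=3,interpolation=cv2.INTER_CUBIC)[:600,:780])
d=np.load('top0_d.npy')
for u,v in((238,204),(188,238),(256,268)):
    # points of the top: depth in window -> world, keep z 120..140
    P=np.array([world('top',d,a,b,0) for a in range(u-25,u+26) for b in range(v-25,v+26) if d[b,a]>0])
    t=P[(P[:,2]>122)&(P[:,2]<138)]; print(len(t),t.mean(0),(t[:,:2].max(0)+t[:,:2].min(0))/2,np.ptp(t[:,:2],axis=0))
    (x,y),R=cv2.minEnclosingCircle(t[:,:2].astype(np.float32));print('   circle',x,y,R)
E
```

```text
403 [594.29875029 176.37918521 131.00072232] [594.42115099 176.63964793] [51.76292827 51.78625289]
   circle 594.60009765625 176.8258819580078 26.912771224975586Traceback (most recent call last):
  File "<stdin>", line 7, in <module>
  File "h.py", line 6, in world
    c=r.camera_info(n); f=240/np.tan(np.radians(c['vfov'])/2)
ValueError: time passes only in moves, steps and waits
```

View pics/crop0.png

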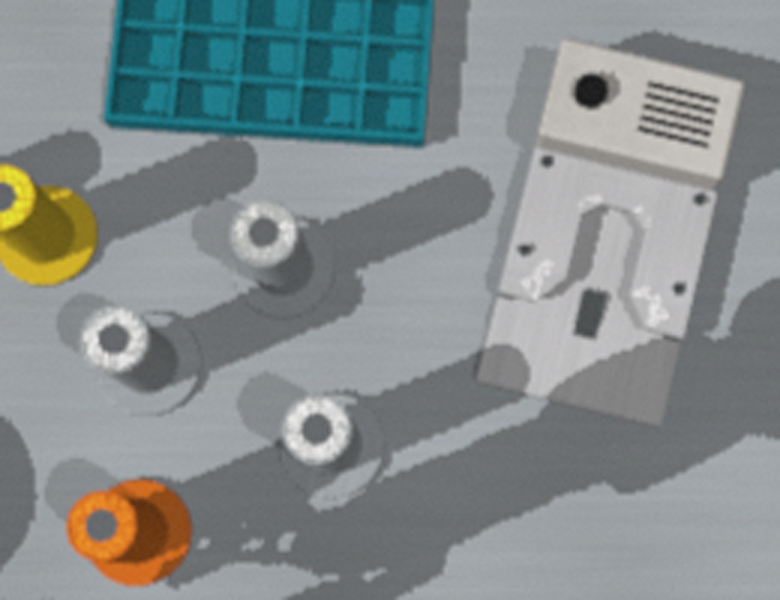

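The crop confirms it: three white-topped steel barrels at crop (263,235), (115,340) and (317,430). The dock's slot opens down and slightly left, with the catch at (590,313).

```bash
cat > h.py <<'E'
import numpy as np,cv2
from rig import r
C={n:r.camera_info(n) for n in('scene','top')}
def snap(n,f=None):
    p,d=r.snapshot(n)
    if f: cv2.imwrite('pics/'+f+'.png',p[:,:,::-1]); np.save(f+'_d.npy',d)
    return p,d
def cloud(n,d):
    c=C[n]; f=240/np.tan(np.radians(c['vfov'])/2)
    v,u=np.mgrid[:480,:640]; q=np.stack([(u-c['cx'])/f*d,-(v-c['cy'])/f*d,-d],-1)
    W=q@np.array(c['rotation']).T+np.array(c['origin']); W[d<=0]=np.nan; return W
def box(W,u,v,k,lo,hi):
    P=W[v-k:v+k+1,u-k:u+k+1].reshape(-1,3); return P[(P[:,2]>lo)&(P[:,2]<hi)]
E
python3 - <<'E'
from h import *
W=cloud('top',np.load('top0_d.npy'))
for u,v in((238,204),(188,238),(256,268)):
    t=box(W,u,v,25,120,140); print(len(t),t.mean(0).round(1),((t[:,:2].max(0)+t[:,:2].min(0))/2).round(1),np.ptp(t[:,:2],axis=0).round(1))
D=W[125:275,300:405].reshape(-1,3)
for lo,hi in((5,90),(64,80),(25,36),(5,17)):
    t=D[(D[:,2]>lo)&(D[:,2]<hi)]; c,s,a=cv2.minAreaRect(t[:,:2].astype(np.float32)); print(lo,hi,len(t),t.mean(0).round(1),c,s,a)
Z=W[...,2]
print('table',np.nanmedian(Z[300:340,250:300]))
for v in range(186,256,4): print(v,' '.join('%3.0f'%z for z in Z[v,305:395:2]))
E
```

```text
411 [594.  176.2 130.8] [594.2 176.6] [52.3 51.8]
438 [510.8 288.  130.6] [511.1 288.6] [51.6 51.7]
428 [441.2 133.4 130.9] [441.7 133.8] [50.7 52.3]
5 90 8153 [ 619.4 -102.6   33.9] (638.2744750976562, -106.15939331054688) (278.9914245605469, 400.5511169433594) 89.91755676269531
64 80 2097 [ 714.2 -128.8   71.4] (716.06787109375, -127.76913452148438) (159.61378479003906, 91.72588348388672) 75.60487365722656
25 36 2253 [ 618.5 -102.9   31.4] (612.4312744140625, -100.93605041503906) (159.96510314941406, 134.92161560058594) 75.48123168945312
5 17 3353 [556.7 -86.2  10.4] (638.2744750976562, -106.15939331054688) (278.9914245605469, 400.5511169433594) 89.91755676269531
table 1.426134494357484
186  -2  -4   3  -1  -1  -1  -3   6   3   2   4  32  31  29  33  32  34  31  29  35  32  32  29  33  28  35  29  31  29  33  30  32  33  33  33  33  34  38  44  43  49  53  52  -1   4
190  -1   0   1   1   3   1   3   1   4   2  32  31  27  30  31  28  29  31  32  35  30  30  31  33  39  36  30  32  30  32  31  32  34  31  28  34  32  30  30  38  34  36   2  -1   3
194  -0   7  -3   8  -1   7   2   
[... 2209 characters left out ...]
  11  11  10  10  12  14  16   8  14  12  14  10  11  17  12  16   9   8  11   9  12  10  11  16  13  14  12  15   0   2   3   2   7   4   3   6   7
246  -1  -1   1  17  10  15  11  13  10  12  12   9  18  11  16   9  12  12   9  11  12  13   9  13  11  13  14  14  13  13  15  12  10  12   8   1   4   0  -3   2  -0   4   4   0   2
250  -2   2   8  10  16  11   7   9  10   9   8  12  14  11   9  16  14  11  14  12  11   7  11  11  11   8   9   9   8   8  13  15  13   8  14  -1   2  -2   5   2   3  -1   6   1  -1
254   0   2  -0   3  -2   4   6  14  12   8  15  11  15  15  13   9  10  13  14  13 nan  18  14  13   8  14   8  10  10  13  11  10  12  10   1  -3   2   6  -4   1   4   5  -3  -2   2
```

```bash
python3 - <<'E'
from h import *
ds=[snap('top')[1] for _ in range(8)]
d=np.median(np.array(ds),0).astype(np.float32); np.save('avg_d.npy',d)
W=cloud('top',d)
for n,(u,v) in dict(A=(238,204),B=(188,238),C=(256,268),yel=(150,190),or1=(183,300)).items():
    t=box(W,u,v,25,122,140); print(n,len(t),t.mean(0).round(1),((t[:,:2].max(0)+t[:,:2].min(0))/2).round(1))
D=W[125:275,300:405].reshape(-1,3); D=D[~np.isnan(D[:,0])]
h=D[(D[:,2]>66)&(D[:,2]<76)]; print('hous',cv2.minAreaRect(h[:,:2].astype(np.float32)),h[:,2].mean())
th=np.radians(-14.5); ex=np.array([np.cos(th),np.sin(th)]); ey=np.array([-ex[1],ex[0]])
o=np.array([614.,-101.4]); L=np.c_[(D[:,:2]-o)@ex,(D[:,:2]-o)@ey,D[:,2]]
pl=L[(L[:,2]>26)&(L[:,2]<36)]; fl=L[(L[:,2]>5)&(L[:,2]<16)&(abs(L[:,1])<85)]
for x in range(-70,60,10):
    s=pl[abs(pl[:,0]-x)<5,1]; q=fl[(abs(fl[:,0]-x)<5)&(abs(fl[:,1])<60),1]
    print(x,'plate y',s.min().round(1),s.max().round(1),'slot plate edges',s[s<0].max().round(1),s[s>0].min().round(1),'floor',(q.min().round(1),q.max().round(1)) if len(q) else '')
print('plate x at |y|>50',np.sort(pl[(abs(pl[:,1])>52)&(abs(pl[:,1])<75),0])[:12].round(1))
print('slot end: plate min x |y|<6', np.sort(pl[(abs(pl[:,1])<6)&(pl[:,0]>0),0])[:5].round(1),'floor max',np.sort(fl[abs(fl[:,1])<6,0])[-5:].round(1))
print('apron min', np.sort(fl[abs(fl[:,1])<60,0])[:12].round(1),'housing min',np.sort(L[(L[:,2]>66)&(abs(L[:,1])<70),0])[:12].round(1))
E
```

```text
A 409 [594.  176.3 130.9] [594.4 176.4]
B 429 [510.9 288.4 130.8] [511.3 288.7]
C 429 [441.2 133.4 131.1] [441.5 133.7]
yel 421 [622.5 380.  130.6] [623.7 381.2]
or1 455 [369.9 292.1 130.9] [369.4 293. ]
hous ((716.7122802734375, -127.8404312133789), (159.30520629882812, 89.07080841064453), 75.45365142822266) 71.41278386947022
-70 plate y -78.5 79.7 slot plate edges -46.7 46.0 floor (np.float64(-59.8), np.float64(59.7))
-60 plate y -79.7 79.8 slot plate edges -37.5 38.1 floor (np.float64(-46.5), np.float64(43.6))
-50 plate y -79.8 79.8 slot plate edges -32.4 30.7 floor (np.float64(-35.9), np.float64(35.5))
-40 plate y -79.6 79.9 slot plate edges -28.0 28.2 floor (np.float64(-31.2), np.float64(27.4))
-30 plate y -79.7 79.3 slot plate edges -28.0 28.3 floor (np.float64(-28.1), np.float64(27.4))
-20 plate y -79.9 80.0 slot plate edges -28.0 28.2 floor (np.float64(-28.2), np.float64(27.3))
-10 plate y -79.4 80.0 slot plate edges -28.0 28.2 floor (np.float64(-28.2), np.float64(27.3))
0 plate y -79.5 79.4 slot plate edges -28.6 28.2 floor (np.float64(-28.5), np.float64(27.3))
10 plate y -80.0 78.9 slot plate edges -28.0 28.2 floor (np.float64(-28.6), np.float64(27.3))
20 plate y -79.8 79.6 slot plate edges -18.3 18.2 floor (np.float64(-28.0), np.float64(26.0))
30 plate y -79.4 79.6 slot plate edges -0.5 0.8 floor (np.float64(-17.4), np.float64(17.2))
40 plate y -79.7 79.7 slot plate edges -0.5 0.2 floor 
50 plate y -80.1 79.7 slot plate edges -0.5 0.2 floor 
plate x at |y|>50 [-68.5 -68.5 -68.4 -68.4 -68.3 -68.3 -68.3 -68.2 -68.2 -68.2 -68.2 -68. ]
slot end: plate min x |y|<6 [27.6 27.6 27.7 27.8 28.3] floor max [28.  28.7 29.5 30.5 30.9]
apron min [-143.3 -143.3 -143.3 -143.3 -143.3 -143.3 -143.2 -143.2 -143.2 -143.2
 -143.2 -143.1] housing min [61.5 61.5 61.6 61.6 61.7 61.8 61.9 61.9 61.9 62.  62.  62. ]
```

Emit:
step_arm:
  steps:
    - [0,0,0,0,0,-0.113,8.5]
    - [0,0,0,0,0,0,8.5]
    - [0,0,0,0,0,0,8.5]

```text
time_s: 0.75
tcp_pos: [197.2, 513.4, 231.3]
tcp_rot: [[-0.967, 0.253, 0.0], [0.253, 0.967, 0.0], [-0.0, 0.0, -1.0]]
force: [-0.1, -0.6, 0.4]
opening: 84.7
finger_force: 0.0
```

Emit:
step_arm:
  steps:
    - [-3,-1.15,0,0,0,0,8.5]
    - [-3,-1.15,0,0,0,0,8.5]
    - [-3,-1.15,0,0,0,0,8.5]
    - [-3,-1.15,0,0,0,0,8.5]
    - [-3,-1.15,0,0,0,0,8.5]
    - [-3,-1.15,0,0,0,0,8.5]
    - [-3,-1.15,0,0,0,0,8.5]
    - [-3,-1.15,0,0,0,0,8.5]
    - [-3,-1.15,0,0,0,0,8.5]
    - [-3,-1.15,0,0,0,0,8.5]
    - [-3,-1.15,0,0,0,0,8.5]
    - [-3,-1.15,0,0,0,0,8.5]
    - [0,0,0,0,0,0,8.5]
    - [0,0,0,0,0,0,8.5]
    - [0,0,0,0,0,0,8.5]
    - [0,0,0,0,0,0,8.5]

```text
time_s: 2.08
tcp_pos: [510.1, 290.0, 231.2]
tcp_rot: [[-0.968, 0.251, -0.001], [0.251, 0.968, 0.0], [0.001, -0.0, -1.0]]
force: [0.3, -0.2, -0.1]
opening: 85.1
finger_force: 0.0
```

Emit:
step_arm:
  steps:
    - [-0.13,-0.11,1.5,0,0,0,8.5]
    - [0,0,2.5,0,0,0,8.5]
    - [0,0,2.5,0,0,0,8.5]
    - [0,0,2.5,0,0,0,8.5]
    - [0,0,2.5,0,0,0,8.5]
    - [0,0,2.5,0,0,0,8.5]
    - [0,0,1.5,0,0,0,8.5]
    - [0,0,0,0,0,0,8.5]
    - [0,0,0,0,0,0,8.5]
    - [0,0,0,0,0,0,4.5]
    - [0,0,0,0,0,0,4.5]
    - [0,0,0,0,0,0,4.5]
    - [0,0,0,0,0,0,4.5]
    - [0,0,0,0,0,0,4.5]
    - [0,0,0,0,0,0,4.5]
    - [0,0,0,0,0,0,4.5]
    - [0,0,0,0,0,0,4.5]
    - [0,0,0,0,0,0,4.5]

```text
time_s: 3.58
tcp_pos: [513.1, 288.8, 78.1]
tcp_rot: [[-0.968, 0.251, 0.003], [0.251, 0.968, 0.002], [-0.002, 0.002, -1.0]]
force: [-1.4, 1.8, 5.8]
opening: 50.1
finger_force: 60.9
```

Emit:
step_arm:
  steps:
    - [0,0,-0.5,0,0,0,4.5]
    - [0,0,-1,0,0,0,4.5]
    - [0,0,-0.5,0,0,0,4.5]
    - [0,0,0,0,0,0,4.5]
    - [0,0,0,0,0,0,4.5]
    - [0,0,0,0,0,0,4.5]
    - [0,0,0,0,0,0,4.5]
    - [0,0,0,0,0,0,4.5]
    - [0,0,0,0,0,0,4.5]

```text
time_s: 4.33
tcp_pos: [511.8, 288.0, 95.9]
tcp_rot: [[-0.968, 0.251, -0.001], [0.251, 0.968, -0.0], [0.001, -0.0, -1.0]]
force: [0.8, 0.2, -1.9]
opening: 50.0
finger_force: 62.0
```

Emit:
step_arm:
  steps:
    - [0,0,0,0,0,0,4.5]

```text
time_s: 4.42
tcp_pos: [511.9, 288.0, 96.0]
tcp_rot: [[-0.968, 0.251, -0.0], [0.251, 0.968, -0.0], [0.0, -0.0, -1.0]]
force: [0.1, -0.2, -2.9]
opening: 50.0
finger_force: 62.0
```

Emit:
step_arm:
  steps:
    - [0,0,0,0,0,0,4.5]

```text
time_s: 4.5
tcp_pos: [512.0, 288.0, 96.1]
tcp_rot: [[-0.968, 0.251, -0.0], [0.251, 0.968, -0.0], [0.0, -0.0, -1.0]]
force: [0.4, -1.0, -2.3]
opening: 50.1
finger_force: 62.0
```

Emit:
step_arm:
  steps:
    - [0,0,0,0,0,0,4.5]

```text
time_s: 4.58
tcp_pos: [512.0, 288.1, 96.2]
tcp_rot: [[-0.968, 0.251, -0.0], [0.251, 0.968, -0.0], [0.0, -0.0, -1.0]]
force: [-0.9, -1.5, -3.0]
opening: 50.2
finger_force: 62.0
```

B reads about 2.5 N, so it is empty. I'll set it down, then go to C.

Emit:
step_arm:
  steps:
    - [0,0,1,0,0,0,4.5]
    - [0,0,0.5,0,0,0,4.5]
    - [0,0,0.4,0,0,0,4.5]
    - [0,0,0,0,0,0,4.5]
    - [0,0,0,0,0,0,4.5]
    - [0,0,0,0,0,0,4.5]
    - [0,0,0,0,0,0,8.5]
    - [0,0,0,0,0,0,8.5]
    - [0,0,0,0,0,0,8.5]
    - [0,0,0,0,0,0,8.5]
    - [0,0,0,0,0,0,8.5]
    - [0,0,0,0,0,0,8.5]
    - [0,0,-1,0,0,0,8.5]
    - [0,0,-2.5,0,0,0,8.5]
    - [0,0,-2.5,0,0,0,8.5]
    - [0,0,-2.5,0,0,0,8.5]
    - [0,0,0,0,0,0,8.5]

```text
time_s: 6.0
tcp_pos: [515.1, 289.4, 168.3]
tcp_rot: [[-0.968, 0.251, 0.008], [0.251, 0.968, 0.003], [-0.007, 0.005, -1.0]]
force: [0.9, 0.3, -0.1]
opening: 85.0
finger_force: 0.0
```

Emit:
step_arm:
  steps:
    - [0.6,-3.3,0,0,0,0,8.5]
    - [0.6,-3.3,0,0,0,0,8.5]
    - [0.6,-3.3,0,0,0,0,8.5]
    - [0.6,-3.4,0,0,0,0,8.5]
    - [0.6,-3.4,0,0,0,0,8.5]
    - [0,0,0,0,0,0,8.5]
    - [0,0,0,0,0,0,8.5]
    - [0,0,0,0,0,0,8.5]
    - [0,0,0,0,0,0,8.5]

```text
time_s: 6.75
tcp_pos: [442.0, 134.7, 162.6]
tcp_rot: [[-0.968, 0.25, 0.001], [0.25, 0.968, 0.0], [-0.001, 0.001, -1.0]]
force: [0.1, 1.0, 0.3]
opening: 84.9
finger_force: 0.0
```

Emit:
step_arm:
  steps:
    - [0.03,-0.12,1.5,0,0,0,8.5]
    - [0,0,2.5,0,0,0,8.5]
    - [0,0,2.5,0,0,0,8.5]
    - [0,0,2,0,0,0,8.5]
    - [0,0,0,0,0,0,8.5]
    - [0,0,0,0,0,0,8.5]
    - [0,0,0,0,0,0,4.5]
    - [0,0,0,0,0,0,4.5]
    - [0,0,0,0,0,0,4.5]
    - [0,0,0,0,0,0,4.5]
    - [0,0,0,0,0,0,4.5]
    - [0,0,0,0,0,0,4.5]
    - [0,0,0,0,0,0,4.5]
    - [0,0,0,0,0,0,4.5]
    - [0,0,0,0,0,0,4.5]

```text
time_s: 8.0
tcp_pos: [442.0, 133.6, 78.9]
tcp_rot: [[-0.968, 0.251, 0.003], [0.251, 0.968, 0.002], [-0.003, 0.002, -1.0]]
force: [-0.1, 1.8, 4.8]
opening: 50.2
finger_force: 61.4
```

Emit:
step_arm:
  steps:
    - [0,0,-0.5,0,0,0,4.5]
    - [0,0,-1,0,0,0,4.5]
    - [0,0,-0.5,0,0,0,4.5]
    - [0,0,0,0,0,0,4.5]
    - [0,0,0,0,0,0,4.5]
    - [0,0,0,0,0,0,4.5]
    - [0,0,0,0,0,0,4.5]
    - [0,0,0,0,0,0,4.5]
    - [0,0,0,0,0,0,4.5]

```text
time_s: 8.75
tcp_pos: [440.2, 132.8, 97.0]
tcp_rot: [[-0.968, 0.251, -0.001], [0.251, 0.968, -0.0], [0.001, -0.0, -1.0]]
force: [-0.8, -1.0, -5.1]
opening: 50.2
finger_force: 63.3
```

Emit:
step_arm:
  steps:
    - [0,0,0,0,0,0,4.5]

```text
time_s: 8.83
tcp_pos: [440.3, 132.8, 97.1]
tcp_rot: [[-0.968, 0.251, -0.0], [0.251, 0.968, -0.0], [0.0, -0.0, -1.0]]
force: [0.1, -0.3, -5.0]
opening: 50.4
finger_force: 63.3
```

Emit:
step_arm:
  steps:
    - [0,0,0,0,0,0,4.5]

```text
time_s: 8.92
tcp_pos: [440.4, 132.8, 97.1]
tcp_rot: [[-0.968, 0.251, -0.0], [0.251, 0.968, -0.0], [0.0, -0.0, -1.0]]
force: [0.2, 0.1, -4.8]
opening: 50.4
finger_force: 63.3
```

Emit:
step_arm:
  steps:
    - [0,0,0,0,0,0,4.5]

```text
time_s: 9.0
tcp_pos: [440.5, 132.9, 97.2]
tcp_rot: [[-0.968, 0.251, -0.0], [0.251, 0.968, -0.0], [0.0, -0.0, -1.0]]
force: [-0.1, 0.3, -3.6]
opening: 50.1
finger_force: 63.3
```

C reads about 4.8 N, so it is the full one. I'll carry it to a point before the mouth, above the apron.

Emit:
step_arm:
  steps:
    - [0,0,-1,0,0,0,4.5]
    - [0,0,-2,0,0,0,4.5]
    - [-0.68,-1.29,0,0,0,0,4.5]
    - [-1.4,-2.5,0,0,0,0,4.5]
    - [-1.4,-2.5,0,0,0,0,4.5]
    - [-1.4,-2.5,0,0,0,0,4.5]
    - [-1.4,-2.5,0,0,0,0,4.5]
    - [-1.4,-2.5,0,0,0,0,4.5]
    - [-1.3,-2.3,0,0,0,0,4.5]
    - [-0.9,-1.5,0,0,0,0,4.5]
    - [-0.4,-0.73,0,0,0,0,4.5]
    - [0,0,0,0,0,0,4.5]
    - [0,0,0,0,0,0,4.5]
    - [0,0,0,0,0,0,4.5]
    - [0,0,0,0,0,0,4.5]
    - [0,0,0,0,0,0,4.5]

```text
time_s: 10.33
tcp_pos: [493.6, -69.1, 127.2]
tcp_rot: [[-0.968, 0.249, -0.0], [0.249, 0.968, 0.0], [0.0, 0.0, -1.0]]
force: [0.5, -0.2, -3.9]
opening: 50.5
finger_force: 65.1
```

```bash
python3 - <<'E'
from h import *
p,_=snap('top','t1'); p2,_=snap('scene','s1')
d=np.median(np.array([snap('top')[1] for _ in range(5)]),0).astype(np.float32);np.save('t1_d.npy',d)
c=np.vstack([cv2.resize(p[150:300,200:400],(600,450))[:450]]); cv2.imwrite('pics/t1c.png',c[:,:,::-1])
c=p2[190:360,240:400]; 
both=np.hstack([cv2.resize(p[170:290,250:370],(400,400)),cv2.resize(c[:160],(400,400))]); cv2.imwrite('pics/b1.png',both[:,:,::-1])
o=r.observe(); print(o['tcp_pos'],o['force'])
E
```

```text
[493.98670378 -70.13853362 127.29353506] [ 0.47325399  0.45247328 -4.19849627]
```

View pics/b1.png

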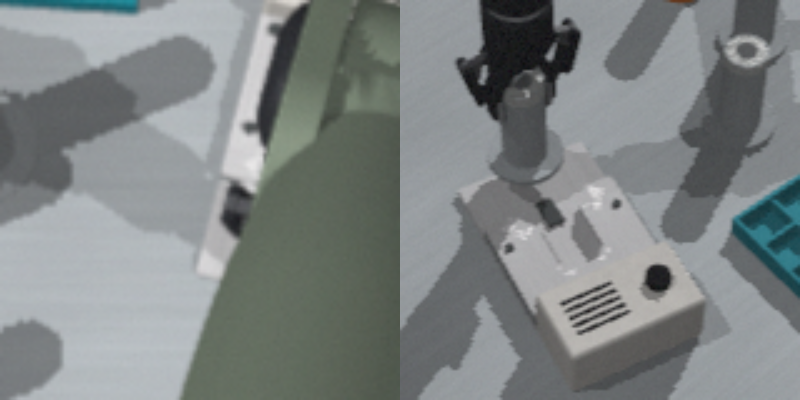

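The left panel (top view) is blocked by the arm. The right panel (scene) shows the barrel upright over the apron, with its flange at (525,160) and the catch at (550,213). Next I'll measure the barrel against the dock with the scene depth.

```bash
python3 - <<'E'
from h import *
from scipy.optimize import least_squares
d=np.median(np.array([snap('scene')[1] for _ in range(9)]),0).astype(np.float32);np.save('s1_d.npy',d)
W=cloud('scene',d); P=W[150:380,220:420].reshape(-1,3); P=P[~np.isnan(P[:,0])]
o=np.array([615,-101.6]); th=np.radians(-14.5); ex=np.array([np.cos(th),np.sin(th)]); ey=np.array([-ex[1],ex[0]])
L=np.c_[(P[:,:2]-o)@ex,(P[:,:2]-o)@ey,P[:,2]]
tcp=r.observe()['tcp_pos'][:2]-o; print('tcp in dock',tcp@ex,tcp@ey)
for lo,hi,R in((60,72,26),(72,84,26),(84,96,26)):
    t=L[(L[:,2]>lo)&(L[:,2]<hi)&(np.hypot(L[:,0]+125,L[:,1])<36)]
    s=least_squares(lambda c:np.hypot(t[:,0]-c[0],t[:,1]-c[1])-R,[-125,0],loss='soft_l1'); print('tube',lo,len(t),s.x,np.abs(s.fun).mean())
t=L[(L[:,2]>38)&(L[:,2]<56)&(np.hypot(L[:,0]+125,L[:,1])<60)]
q=t[np.hypot(t[:,0]+125,t[:,1])>32]; print('flange z',np.percentile(q[:,2],[10,50,90]),len(q),'y',q[:,1].min(),q[:,1].max(),'x max',q[:,0].max())
pl=L[(L[:,2]>24)&(L[:,2]<37)&(L[:,0]>-80)&(L[:,0]<60)&(abs(L[:,1])<95)]
print('plate z',np.median(pl[:,2]))
for x in range(-50,60,10):
    s=pl[abs(pl[:,0]-x)<5,1]; print(x,s.min().round(1),s.max().round(1),s[s<-5].max().round(1),s[s>5].min().round(1))
h=L[(L[:,2]>64)&(L[:,2]<80)&(L[:,0]>40)&(abs(L[:,1])<95)]; print('hous z',np.median(h[:,2]),'y',h[:,1].min(),h[:,1].max(),'x',h[:,0].min(),h[:,0].max())
ap=L[(L[:,2]>4)&(L[:,2]<17)&(L[:,0]<-75)&(L[:,0]>-150)&(abs(L[:,1])<95)]; print('apron',np.median(ap[:,2]),ap[:,1].min(),ap[:,1].max())
E
```

```text
tcp in dock -124.98659794204805 -0.0006242451447374563
tube 60 47 [-123.14572339    3.12869745] 0.6432968077787617
tube 72 50 [-122.94157041    2.74408077] 0.8124898511582127
tube 84 47 [-123.00492291    2.64525744] 0.45302881154484737
flange z [50.30167368 54.69846941 55.89563812] 79 y -40.63247572104076 44.779800699645065 x max -78.75428802476999
plate z 30.621721787845217
-50 -75.7 84.3 -28.5 38.5
-40 -76.2 83.9 -24.8 32.1
-30 -75.9 83.1 -24.6 31.6
-20 -76.5 83.1 -24.3 31.5
-10 -75.9 84.8 -25.4 31.5
0 -76.2 83.9 -24.4 31.0
10 -75.7 83.2 -25.5 31.5
20 -76.6 83.6 -15.8 27.0
30 -75.6 83.2 -5.4 7.9
40 -76.2 84.1 -5.2 5.5Traceback (most recent call last):
  File "<stdin>", line 16, in <module>
    return umr_minimum(a, axis, None, out, keepdims, initial, where)
ValueError: zero-size array to reduction operation minimum which has no identity
```

Emit:
step_arm:
  steps:
    - [0,0.05,1.2,0,0,0,4.5]
    - [0,0,1.2,0,0,0,4.5]
    - [0,0,0.8,0,0,0,4.5]
    - [0,0,0.2,0,0,0,4.5]
    - [0,0,0,0,0,0,4.5]
    - [0,0,0,0,0,0,4.5]
    - [0,0,0,0,0,0,4.5]
    - [0,0,0,0,0,0,4.5]

```text
time_s: 11.8
tcp_pos: [494.6, -69.9, 93.9]
tcp_rot: [[-0.968, 0.251, 0.001], [0.251, 0.968, -0.0], [-0.001, -0.0, -1.0]]
force: [-0.4, 0.0, -4.1]
opening: 50.3
finger_force: 65.1
```

Emit:
step_arm:
  steps:
    - [0,0,0.1,0,0,0,4.5]
    - [0,0,0.1,0,0,0,4.5]
    - [0,0,0,0,0,0,4.5]
    - [0,0,0,0,0,0,4.5]

```text
time_s: 12.13
tcp_pos: [494.0, -69.7, 91.3]
tcp_rot: [[-0.968, 0.251, -0.0], [0.251, 0.968, 0.0], [0.0, 0.0, -1.0]]
force: [-0.4, 0.1, -5.0]
opening: 50.5
finger_force: 65.1
```

Emit:
step_arm:
  steps:
    - [0,0,0.1,0,0,0,4.5]
    - [0,0,0,0,0,0,4.5]
    - [0,0,0,0,0,0,4.5]
    - [0,0,0,0,0,0,4.5]

```text
time_s: 12.47
tcp_pos: [494.1, -69.8, 90.3]
tcp_rot: [[-0.968, 0.251, -0.0], [0.251, 0.968, -0.0], [0.0, -0.0, -1.0]]
force: [0.5, -0.5, -5.2]
opening: 50.3
finger_force: 65.1
```

Emit:
step_arm:
  steps:
    - [0,0,0.1,0,0,0,4.5]
    - [0,0,0,0,0,0,4.5]
    - [0,0,0,0,0,0,4.5]
    - [0,0,0,0,0,0,4.5]

```text
time_s: 12.8
tcp_pos: [494.1, -69.8, 89.3]
tcp_rot: [[-0.968, 0.251, 0.0], [0.251, 0.968, -0.0], [-0.0, -0.0, -1.0]]
force: [0.5, -0.2, -4.7]
opening: 50.4
finger_force: 65.2
```

Not in contact yet, so I'll keep probing down.

Emit:
step_arm:
  steps:
    - [0,0,0.1,0,0,0,4.5]
    - [0,0,0,0,0,0,4.5]
    - [0,0,0,0,0,0,4.5]
    - [0,0,0,0,0,0,4.5]

```text
time_s: 13.13
tcp_pos: [494.2, -69.8, 88.9]
tcp_rot: [[-0.968, 0.251, 0.0], [0.251, 0.968, -0.0], [-0.0, -0.0, -1.0]]
force: [-3.1, 1.2, 6.0]
opening: 50.0
finger_force: 65.8
```

Emit:
step_arm:
  steps:
    - [0,0,0.1,0,0,0,4.5]
    - [0,0,0,0,0,0,4.5]
    - [0,0,0,0,0,0,4.5]
    - [0,0,0,0,0,0,4.5]

```text
time_s: 13.47
tcp_pos: [494.3, -69.8, 88.8]
tcp_rot: [[-0.968, 0.251, 0.001], [0.251, 0.968, -0.0], [-0.001, -0.0, -1.0]]
force: [-5.0, 2.8, 14.7]
opening: 50.5
finger_force: 66.5
```

Emit:
step_arm:
  steps:
    - [0,0,0.1,0,0,0,4.5]
    - [0,0,0,0,0,0,4.5]
    - [0,0,0,0,0,0,4.5]
    - [0,0,0,0,0,0,4.5]

```text
time_s: 13.8
tcp_pos: [494.4, -69.8, 88.7]
tcp_rot: [[-0.968, 0.251, 0.002], [0.251, 0.968, -0.001], [-0.002, -0.0, -1.0]]
force: [-9.0, 3.1, 23.2]
opening: 50.5
finger_force: 67.1
```

Emit:
step_arm:
  steps:
    - [0,0,-0.3,0,0,0,4.5]
    - [0,0,0,0,0,0,4.5]
    - [0,0,0,0,0,0,4.5]
    - [0,0,0,0,0,0,4.5]
    - [-0.5,0,0,0,0,0,4.5]
    - [-0.5,0,0,0,0,0,4.5]
    - [-0.5,0,0,0,0,0,4.5]
    - [-0.5,0,0,0,0,0,4.5]
    - [-0.5,0,0,0,0,0,4.5]
    - [-0.5,0,0,0,0,0,4.5]
    - [0,0,0,0,0,0,4.5]
    - [0,0,0,0,0,0,4.5]

```text
time_s: 14.8
tcp_pos: [524.3, -77.7, 89.2]
tcp_rot: [[-0.968, 0.251, 0.002], [0.251, 0.968, -0.0], [-0.002, 0.0, -1.0]]
force: [0.5, 0.2, -2.1]
opening: 50.3
finger_force: 62.5
```

Emit:
step_arm:
  steps:
    - [-0.5,0,0,0,0,0,4.5]
    - [-0.5,0,0,0,0,0,4.5]
    - [-0.5,0,0,0,0,0,4.5]
    - [-0.5,0,0,0,0,0,4.5]
    - [0,0,0,0,0,0,4.5]
    - [0,0,0,0,0,0,4.5]
    - [0,0,0,0,0,0,4.5]

```text
time_s: 15.38
tcp_pos: [543.2, -82.6, 89.5]
tcp_rot: [[-0.968, 0.251, 0.001], [0.251, 0.968, -0.0], [-0.001, -0.0, -1.0]]
force: [0.8, 0.2, -3.0]
opening: 50.4
finger_force: 62.7
```

Emit:
step_arm:
  steps:
    - [-0.4,0,0,0,0,0,4.5]
    - [-0.4,0,0,0,0,0,4.5]
    - [-0.4,0,0,0,0,0,4.5]
    - [-0.4,0,0,0,0,0,4.5]
    - [-0.4,0,0,0,0,0,4.5]
    - [0,0,0,0,0,0,4.5]
    - [0,0,0,0,0,0,4.5]

```text
time_s: 15.97
tcp_pos: [562.7, -87.6, 89.4]
tcp_rot: [[-0.968, 0.251, 0.001], [0.251, 0.968, -0.0], [-0.001, 0.0, -1.0]]
force: [0.4, 0.3, -1.8]
opening: 50.5
finger_force: 62.6
```

Emit:
step_arm:
  steps:
    - [-0.3,0,0,0,0,0,4.5]
    - [-0.3,0,0,0,0,0,4.5]
    - [-0.3,0,0,0,0,0,4.5]
    - [-0.3,0,0,0,0,0,4.5]
    - [-0.3,0,0,0,0,0,4.5]
    - [0,0,0,0,0,0,4.5]
    - [0,0,0,0,0,0,4.5]

```text
time_s: 16.55
tcp_pos: [577.0, -91.3, 89.4]
tcp_rot: [[-0.968, 0.251, 0.001], [0.251, 0.968, -0.0], [-0.001, 0.0, -1.0]]
force: [0.6, -0.5, -2.5]
opening: 50.3
finger_force: 62.6
```

Emit:
step_arm:
  steps:
    - [-0.3,0,0,0,0,0,4.5]
    - [-0.3,0,0,0,0,0,4.5]
    - [-0.3,0,0,0,0,0,4.5]
    - [-0.3,0,0,0,0,0,4.5]
    - [-0.3,0,0,0,0,0,4.5]
    - [0,0,0,0,0,0,4.5]
    - [0,0,0,0,0,0,4.5]

```text
time_s: 17.13
tcp_pos: [591.6, -95.1, 89.4]
tcp_rot: [[-0.968, 0.251, 0.001], [0.251, 0.968, -0.0], [-0.001, 0.0, -1.0]]
force: [-0.5, 0.4, -4.0]
opening: 50.6
finger_force: 62.6
```

Emit:
step_arm:
  steps:
    - [-0.3,0,0,0,0,0,4.5]
    - [-0.3,0,0,0,0,0,4.5]
    - [-0.3,0,0,0,0,0,4.5]
    - [-0.3,0,0,0,0,0,4.5]
    - [-0.2,0,0,0,0,0,4.5]
    - [0,0,0,0,0,0,4.5]
    - [0,0,0,0,0,0,4.5]
    - [0,0,0,0,0,0,4.5]

```text
time_s: 17.8
tcp_pos: [604.9, -98.6, 89.5]
tcp_rot: [[-0.968, 0.251, 0.001], [0.251, 0.968, -0.0], [-0.001, -0.0, -1.0]]
force: [1.3, -0.3, -3.7]
opening: 50.3
finger_force: 62.6
```

Emit:
step_arm:
  steps:
    - [-0.2,0,0,0,0,0,4.5]
    - [-0.2,0,0,0,0,0,4.5]
    - [-0.2,0,0,0,0,0,4.5]
    - [0,0,0,0,0,0,4.5]
    - [0,0,0,0,0,0,4.5]
    - [0,0,0,0,0,0,4.5]

```text
time_s: 18.3
tcp_pos: [610.5, -100.0, 89.3]
tcp_rot: [[-0.968, 0.251, 0.0], [0.251, 0.968, -0.0], [-0.0, 0.0, -1.0]]
force: [-0.2, 0.6, -2.9]
opening: 50.3
finger_force: 62.6
```

Emit:
step_arm:
  steps:
    - [-0.1,0,0,0,0,0,4.5]
    - [-0.1,0,0,0,0,0,4.5]
    - [0,0,0,0,0,0,4.5]
    - [0,0,0,0,0,0,4.5]

```text
time_s: 18.63
tcp_pos: [612.2, -100.4, 89.2]
tcp_rot: [[-0.968, 0.251, -0.0], [0.251, 0.968, -0.0], [0.0, -0.0, -1.0]]
force: [-1.4, 0.6, -2.5]
opening: 49.8
finger_force: 62.6
```

Emit:
step_arm:
  steps:
    - [-0.1,0,0,0,0,0,4.5]
    - [0,0,0,0,0,0,4.5]
    - [0,0,0,0,0,0,4.5]
    - [0,0,0,0,0,0,4.5]

```text
time_s: 18.97
tcp_pos: [613.2, -100.7, 89.3]
tcp_rot: [[-0.968, 0.251, 0.0], [0.251, 0.968, -0.0], [-0.0, -0.0, -1.0]]
force: [0.2, 0.1, -2.5]
opening: 50.3
finger_force: 62.6
```

Emit:
step_arm:
  steps:
    - [-0.1,0,0,0,0,0,4.5]
    - [0,0,0,0,0,0,4.5]
    - [0,0,0,0,0,0,4.5]
    - [0,0,0,0,0,0,4.5]

```text
time_s: 19.3
tcp_pos: [614.2, -100.9, 89.3]
tcp_rot: [[-0.968, 0.251, 0.0], [0.251, 0.968, -0.0], [-0.0, -0.0, -1.0]]
force: [-0.3, -0.1, -2.7]
opening: 50.2
finger_force: 62.6
```

Emit:
step_arm:
  steps:
    - [-0.1,0,0,0,0,0,4.5]
    - [0,0,0,0,0,0,4.5]
    - [0,0,0,0,0,0,4.5]
    - [0,0,0,0,0,0,4.5]

```text
time_s: 19.63
tcp_pos: [615.1, -101.2, 89.1]
tcp_rot: [[-0.968, 0.251, -0.0], [0.251, 0.968, -0.0], [0.0, -0.0, -1.0]]
force: [-0.1, -0.0, -4.8]
opening: 50.6
finger_force: 62.9
```

Emit:
step_arm:
  steps:
    - [-0.1,0,0,0,0,0,4.5]
    - [0,0,0,0,0,0,4.5]
    - [0,0,0,0,0,0,4.5]
    - [0,0,0,0,0,0,4.5]

```text
time_s: 19.97
tcp_pos: [616.1, -101.4, 89.2]
tcp_rot: [[-0.968, 0.251, -0.0], [0.251, 0.968, 0.0], [0.0, -0.0, -1.0]]
force: [0.4, 0.0, -4.5]
opening: 50.7
finger_force: 62.9
```

Emit:
step_arm:
  steps:
    - [-0.05,0,0,0,0,0,4.5]
    - [0,0,0,0,0,0,4.5]
    - [0,0,0,0,0,0,4.5]
    - [0,0,0,0,0,0,4.5]

```text
time_s: 20.3
tcp_pos: [616.4, -101.5, 89.2]
tcp_rot: [[-0.968, 0.251, -0.0], [0.251, 0.968, 0.0], [0.0, 0.0, -1.0]]
force: [0.3, -0.8, -3.5]
opening: 50.5
finger_force: 62.9
```

Emit:
step_arm:
  steps:
    - [-0.05,0,0,0,0,0,4.5]
    - [0,0,0,0,0,0,4.5]
    - [0,0,0,0,0,0,4.5]
    - [0,0,0,0,0,0,4.5]

```text
time_s: 20.63
tcp_pos: [616.7, -101.6, 89.2]
tcp_rot: [[-0.968, 0.251, -0.001], [0.251, 0.968, 0.0], [0.001, -0.0, -1.0]]
force: [-1.8, 0.4, -3.9]
opening: 50.4
finger_force: 62.9
```

Emit:
step_arm:
  steps:
    - [-0.05,0,0,0,0,0,4.5]
    - [0,0,0,0,0,0,4.5]
    - [0,0,0,0,0,0,4.5]
    - [0,0,0,0,0,0,4.5]

```text
time_s: 20.97
tcp_pos: [617.0, -101.7, 89.1]
tcp_rot: [[-0.968, 0.251, -0.001], [0.251, 0.968, 0.0], [0.001, -0.0, -1.0]]
force: [-3.5, 1.6, -3.0]
opening: 50.2
finger_force: 63.0
```

Emit:
step_arm:
  steps:
    - [0.05,0,0.06,0,0,0,4.5]
    - [0,0,0,0,0,0,4.5]
    - [0,0,0,0,0,0,4.5]
    - [0,0,0,0,0,0,4.5]
    - [0,0,0,0,0,0,5.6]
    - [0,0,0,0,0,0,6.5]
    - [0,0,0,0,0,0,8.5]
    - [0,0,0,0,0,0,8.5]
    - [0,0,0,0,0,0,8.5]
    - [0,0,0,0,0,0,8.5]
    - [0,0,0,0,0,0,8.5]

```text
time_s: 21.88
tcp_pos: [617.2, -101.7, 88.7]
tcp_rot: [[-0.968, 0.251, 0.0], [0.251, 0.968, -0.0], [-0.0, -0.0, -1.0]]
force: [-0.5, 0.1, -0.3]
opening: 85.3
finger_force: 0.0
```

Emit:
step_arm:
  steps:
    - [0,0,-1,0,0,0,8.5]
    - [0,0,-2,0,0,0,8.5]
    - [0,0,-3,0,0,0,8.5]
    - [0,0,-3,0,0,0,8.5]
    - [0,0,-3,0,0,0,8.5]
    - [0,3.5,0,0,0,0,8.5]
    - [0,3.5,0,0,0,0,8.5]
    - [0,3.5,0,0,0,0,8.5]
    - [0,3.5,0,0,0,0,8.5]
    - [2.5,3.5,0,0,0,0,8.5]
    - [2.5,3.5,0,0,0,0,8.5]
    - [2.5,3.5,0,0,0,0,8.5]
    - [2.5,3.5,0,0,0,0,8.5]
    - [2.5,3.5,0,0,0,0,8.5]
    - [2.5,3.5,0,0,0,0,8.5]
    - [2.5,3.5,0,0,0,0,8.5]
    - [2.5,3.5,0,0,0,0,8.5]
    - [0,3.5,0,0,0,0,8.5]
    - [0,0,0,0,0,0,8.5]
    - [0,0,0,0,0,0,8.5]

```text
time_s: 23.55
tcp_pos: [541.2, 380.8, 208.9]
tcp_rot: [[-0.969, 0.248, 0.001], [0.248, 0.969, -0.0], [-0.001, 0.0, -1.0]]
force: [-0.7, -0.5, -0.1]
opening: 85.1
finger_force: 0.0
```

```bash
python3 - <<'E'
from h import *
p,_=snap('top','t2'); p2,_=snap('scene','s2')
d=np.median(np.array([snap('top')[1] for _ in range(6)]),0).astype(np.float32)
W=cloud('top',d); P=W.reshape(-1,3); P=P[(P[:,2]>120)&(P[:,2]<147)]
for x,y in((594.2,176.4),(511.1,288.6),(615,-101.6)):
    t=P[np.hypot(P[:,0]-x,P[:,1]-y)<38]
    if len(t): print(len(t),t.mean(0).round(1),((t[:,:2].max(0)+t[:,:2].min(0))/2).round(1))
o=np.array([615,-101.6]);th=np.radians(-14.5); ex=np.array([np.cos(th),np.sin(th)]); ey=np.array([-ex[1],ex[0]])
Q=W.reshape(-1,3);L=np.c_[(Q[:,:2]-o)@ex,(Q[:,:2]-o)@ey,Q[:,2]]
for x in range(-90,-35,6):
    z=L[(abs(L[:,0]-x)<3)&(abs(L[:,1])<8),2]; z2=L[(abs(L[:,0]-x)<3)&(abs(L[:,1])>12)&(abs(L[:,1])<25),2]; print(x,np.median(z).round(1),np.median(z2).round(1))
print(r.observe()['tcp_pos'])
both=np.hstack([cv2.resize(p[130:280,290:410],(400,500)),cv2.resize(p2[190:345,240:364],(400,500))]); cv2.imwrite('pics/b2.png',both[:,:,::-1])
E
```

```text
415 [593.7 176.2 130.9] [594.4 176.4]
433 [508.9 286.3 130.7] [509.2 286.4]
426 [ 612.9 -101.7  140.5] [ 614.7 -102.9]
-90 11.8 11.7
-84 12.1 12.0
-78 12.8 11.2
-72 13.1 11.3
-66 14.0 12.0
-60 16.1 11.4
-54 15.9 11.9
-48 16.8 12.0
-42 18.7 12.0
-36 19.7 19.6
[541.92454226 377.87365644 208.97182303]
```

View pics/b2.png

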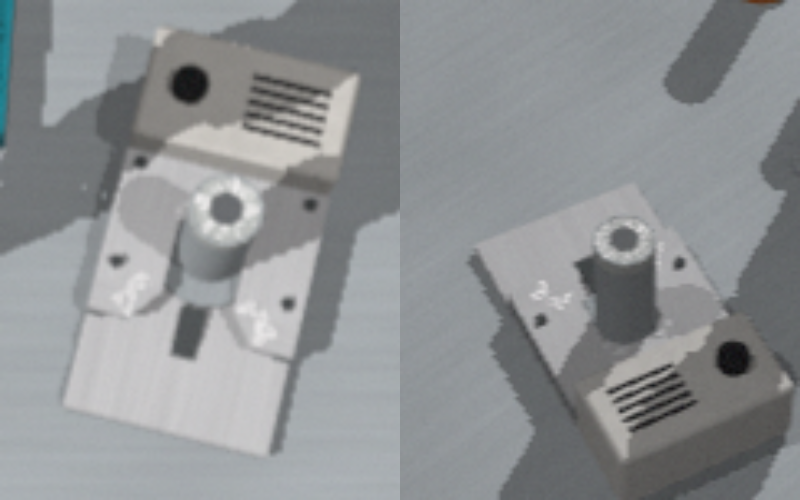

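The picture shows the barrel upright and home, with its top at (227,208) on the left panel. The catch at (188,332) rises about 5.5 mm behind the flange, so it is up. The empties moved by at most 3 mm.

```bash
python3 -c "
from rig import r
print(r.sign_off())"
```

```text
the job is handed in; nothing more can be done
None
```

The job is handed in, with no verdict shown: the full barrel (about 4.8 N when lifted, the one nearest the robot) is home in the dock, released and with the catch up behind it. Of the other two, one was lifted (about 2.5 N, empty) and set back within 3 mm, and the third was left untouched.

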